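# Move the charged battery pack from the charger to the classroom data logger

## Robot

A 6-joint arm with a two-finger parallel gripper is mounted at the origin on the work surface. World frame = base frame: x ahead of the robot, y to its left, z up, the work surface at z = 0. Lengths are in m, angles in degrees, forces in N, time in s.
With the tool pointing down it reaches from about 0.25 to 0.725 m from the base axis. Payload 9.7 kg.
Tool frame: the origin (TCP) lies on the centre line of the jaws, within the pads' length; the fingertips stand 19 mm ahead of it and the grasp point (between the pads) is the TCP; z points along the fingers, y is the direction in which the jaws open and shut (so a half turn about z gives the same grasp; the last joint's range is limited). The gripper opens to 85 mm and grips with 20 to 120 N. Pads are 22 mm wide; open, the fingers measure 114 mm over their backs; the gripper's body (76 mm by 85 mm) begins 54 mm behind the grasp point. The pads swing forward as they close: fully open they stand 13 mm farther back than shut.
Start: joints at [63.713, 4.979, 10.078, 95.1, 0, 90], TCP at [0.244, 0.493, 0.224] pointing down, gripper open.
Joint ranges: [-179.16, 179.16], [-48.56, 103.87], [-65.8, 70.77], [-126.05, 130.52], [-82.76, 87.17], [-180, 180]. Speed limits (degrees/s): [127.2, 127.2, 147.25, 180, 180, 180].

## Interface

Orientations are given as [roll, pitch, yaw] about the fixed x, y, z axes, in that order (R = Rz(yaw) Ry(pitch) Rx(roll)).
In Python, from workcell import bot gives the robot as it stands.
- The arm moves only by the tool servo_tool, never from a script. Its argument "motion" is a list that holds one entry, the list of rows, each a list of 6 numbers: the shift along the tool's x, y, z in mm, then the turn, a rotation vector about the tool's x, y, z in rad. A call has 1 to 5 rows; each row shifts and turns the commanded pose from where the row before left it, along the tool's axes as they then stand; what a row does not reach is not made up. A row lasts 1/10 s, in which the tool goes at most 50 mm and 8.59 degrees, less where a joint would pass 70% of its speed; a pose out of reach is approached as far as the arm can. A call is refused whole if a number of a shift passes 50 or a number of a turn 0.15, either way. A call with a gripper value outside its range is refused whole. "gripper" is the finger opening in mm, from 0 to 85.4, set as the call begins (left out, the last holds). The fingers move at their own pace and stop on an object; "newtons" is the grip in N (left out, the last holds). Time passes only in rows, so rows that do not move let the fingers close. It gives the time, the measured TCP pose, the force and the opening at its end, in the units of the state.
- bot.get_obs(): the state, without advancing time (a new reading comes with each control period).
- bot.camera(name): name is "scene" or "side" or "wrist"; returns a dict with "color" (384x512x3 uint8, red, green, blue), "fx", "fy", "cx", "cy" (pixels), "R" (3x3) and "t" (3): a world point X has camera coordinates R X + t. Camera axes: x right, y down, z forward; pixel columns grow to the right and rows downward; lengths in m; the calibration is good to about 2 mm. A picture is of the moment at which its call begins. There is no depth.
- bot.job_done(): hands the job in, once; it reports no verdict.
Trained networks look in a picture, given as the dict that the camera call returned (one of the last four; its "shot" number tells which), for a name from the list of things; names that differ only in an ending like _2 or _b are one class to them, and where a whole thing is asked for, a point or a joint stands for the part that bears it (a point fixed in the world has none). Each returns a list of dicts, best first, with "confidence" (0 to 1); they miss things now and then, are a little off and sometimes report something else, mostly with a low value. They report only what shows in the picture. A call takes as long as a camera call. They do not tell look-alikes from the thing itself.
- bot.look_for(picture, label): "rect" ([left, top, width, height] in pixels, round what is visible of it).
The state is a dict: "time": time; "q": joint angles; "qd": joint speeds; "joint_efforts": joint torques, N m; "ee_pos": TCP position; "tcp_rot": TCP orientation; "wrist_force": force on the tool from outside, world axes, zero at the start; "torque": the same for the moment, N m; "opening": finger opening in m.
Only numpy, scipy, OpenCV 4.12 (cv2) and the standard library are available. Lean on these libraries where they do the work, as an engineer would, in place of code of your own. Each camera call takes 0.05 s, during which the arm holds its last target.

## Task

Press the battery pack in the charger down once to release its push-push catch, so that it pops up and stands there by itself; then take it out, put it into the empty bay of the data logger and press it down until the catch there holds it. Press gently (no more than about 30 N in all), and leave the bottle, the plate and the jar alone.

Things in the scene. Friction and masses are not known exactly. Their poses are not given: they have to be found in the camera images.
- pack: the battery pack: a black upright block, 40 mm (x) by 22 mm (y) by 70 mm (z, up), 0.10 to 0.21 kg, flat top, thin ribs near the top; origin at the centre of its underside. A half turn about z makes no difference. At the start it is held down in the charger's bay by the catch. In both bays it stands on a spring plate with a push-push catch and a hard end stop, which must be felt.
- pack_top (a point): centre of the pack's top face, 70 mm above its underside: press here. Press to the hard stop (force rises steeply), stay there about 0.3 s, let go fully: a full press turns caught into released or back; one that ends more than 1 mm above the stop may do nothing. Released, it rises fully by itself. Caught, its top is 8.8 mm higher than at the stop.
- charger: the battery charger, fixed to the table: a grey box 100 mm (x) by 120 mm (y) by 80 mm high, cooling slots on its sides, flat top with one rectangular bay in the middle; origin at the centre of its underside
- charger_bay (a point): centre of the mouth of the charger's bay, level with its top, 80 mm above the table. The bay is a plain upright shaft 42 mm along its x by 24 mm along its y (1 mm play all round the pack) with a 3 mm chamfer at the mouth; axes as the charger's. Pack's top above the mouth: caught 12 to 25 mm, then up 12.5 mm higher. Spring: 6 to 12 N upward, less the pack's weight.
- logger: the data logger, fixed to the table: a white box 150 mm (x) by 120 mm (y) by 80 mm high with a flat dark screen on top of its -x half and an empty bay in its +x half; origin at the centre of its underside
- logger_bay (a point): centre of the mouth of the logger's bay, 30 mm along +x from the logger's centre, 80 mm above the table. Shaft, chamfer and spring as in the charger; axes as the logger's, so turn the pack to fit. Pack's top above the mouth: up 36 to 39 mm, at the stop 3 to 16 mm, caught 12 to 25 mm. How deep the stop lies differs from unit to unit and cannot be seen; it must be felt.
- bottle: red drinking bottle, 70 mm across, 220 mm high, loose; origin at the centre of its underside
- plate: white plate, 120 mm across, 16 mm high, loose; origin at the centre of its underside
- jar: small specimen jar, 56 mm across, 70 mm high, loose; origin at the centre of its underside
Things that resemble listed ones, but are neither listed nor needed, are in the scene too. Of the things that look like the pack, the middle-sized one is meant.

How it is judged:
By the outcome, as a careful person would: the job done as asked, in the order asked, and still so for the second after the job is handed in, with the robot touching nothing.
It also fails if it takes over 64 s, if anything falls off the work surface, if the arm or the gripper's body presses on something with over 40 N, if the wrist force passes 120 N, or if a joint passes its speed limit or range.

## Working session

There is one attempt and no reset: what is moved stays moved. The work goes in short steps, Python scripts to look and compute and a tool call to move; the robot and the scene stay as the last step left them, time stands still between calls to the robot, and variables do not carry over. Pictures are saved under pics/ and viewed, and the job is handed in when it is done.

Besides the shell and the picture viewer there is one more tool, called after ">>>" as name(argument=value, ...), one argument or row to a line, values as JSON. servo_tool: Moves the arm, as the interface text tells. Its arguments: {"type":"object","properties":{"motion":{"type":"array","items":{"type":"array","items":{"type":"array","items":{"type":"number"}}}},"gripper":{"type":"number"},"newtons":{"type":"number"}},"required":["motion"]}

```bash
mkdir -p pics; ls; cat > h.py <<'E'
import numpy as np, cv2
from workcell import bot
def shot(n,f):
    p=bot.camera(n); cv2.imwrite('pics/'+f,cv2.cvtColor(p['color'],cv2.COLOR_RGB2BGR)); return p
def ray(p,u,v,z):
    R=np.array(p['R']);t=np.array(p['t']);c=-R.T@t
    d=R.T@np.array([(u-p['cx'])/p['fx'],(v-p['cy'])/p['fy'],1]); return c+d*(z-c[2])/d[2]
def proj(p,X):
    x=np.array(p['R'])@np.array(X)+np.array(p['t']); return np.array([p['fx']*x[0]/x[2]+p['cx'],p['fy']*x[1]/x[2]+p['cy']])
E
python3 - <<'E'
from h import *
import pickle
for n in ['scene','side']:
    p=shot(n,n+'0.png'); pickle.dump(p,open(n+'0.pkl','wb')); print(n,p['fx'],(-np.array(p['R']).T@p['t']).round(3))
    for l in ['pack','charger','logger','bottle','plate','jar']:
        for d in bot.look_for(p,l)[:4]: print(l,np.round(d['rect']),round(d['confidence'],2))
o=bot.get_obs();print(o['time'],o['ee_pos'],o['tcp_rot'],o['wrist_force'])
E
```

```text
pics
scene 428.54061424550224 [1.39  0.155 0.672]
pack [367. 213.  38.  49.] 0.82
pack [402. 192.  20.  24.] 0.57
pack [352. 180.  17.  19.] 0.56
charger [329. 176.  66.  53.] 0.68
logger [200. 152.  51.  56.] 0.58
logger [328. 176.  63.  52.] 0.25
bottle [249. 186.  28. 100.] 0.58
bottle [286. 162.  40.  24.] 0.45
plate [287. 160.  39.  27.] 0.64
jar [120. 181.  27.  34.] 0.59
jar [332. 177.  60.  50.] 0.37
side 414.2456694778687 [-0.028 -0.764  0.918]
pack [197. 132.  17.  25.] 0.79
pack [181. 157.  12.  13.] 0.68
pack [151. 159.  13.  14.] 0.56
charger [165. 156.  47.  41.] 0.56
charger [184. 156.   9.  11.] 0.42
logger [222. 201.  65.  66.] 0.64
bottle [269. 120.  24.  63.] 0.94
bottle [328. 243.  22.  30.] 0.22
plate [161. 214.  39.  26.] 0.89
jar [325. 244.  24.  28.] 0.83
0.7 [0.24358148 0.49311833 0.2243351 ] [ 1.79995047e+02 -5.72245745e-04  1.53713365e+02] [ 0.09740896  0.34884724 -0.59413358]
```

```bash
python3 - <<'E'
import cv2
a=cv2.imread('pics/scene0.png');b=cv2.imread('pics/side0.png')
cv2.imwrite('pics/s1.png',cv2.resize(a[130:310,90:450],None,fx=2.2,fy=2.2,interpolation=3))
cv2.imwrite('pics/s2.png',cv2.resize(b[100:290,100:400],None,fx=2.6,fy=2.6,interpolation=3))
E
```

```text
(no output)
```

View pics/s1.png

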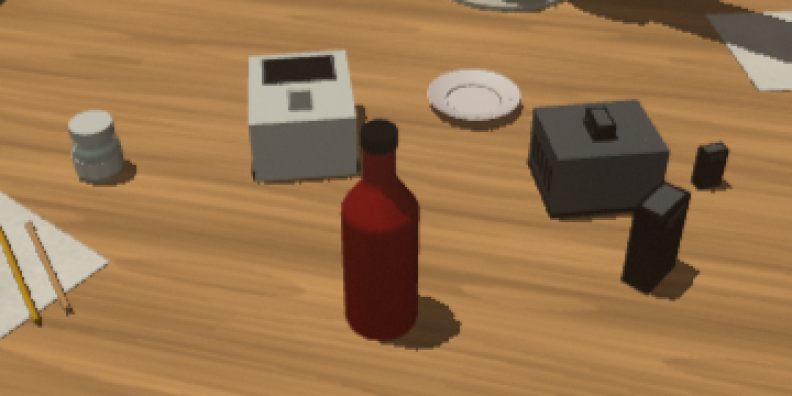

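View pics/s2.png

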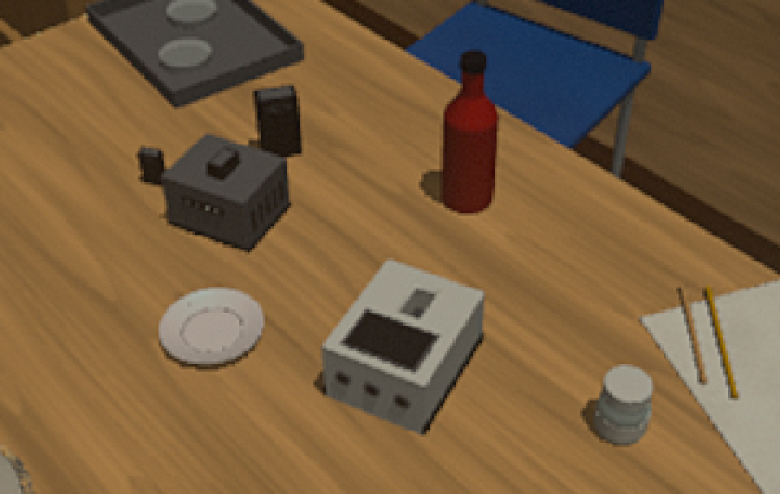

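```bash
python3 - <<'E'
from h import *
import pickle
A=pickle.load(open('scene0.pkl','rb'));B=pickle.load(open('side0.pkl','rb'))
f=lambda q:(q[0]/2.2+90,q[1]/2.2+130)
g=lambda q:(q[0]/2.6+100,q[1]/2.6+100)
for n,a,b in [('charger',[(530,108),(640,101),(667,153),(550,158)],[(208,135),(288,158),(247,200),(165,178)]),
 ('logger',[(249,57),(346,51),(356,117),(250,124)],[(390,262),(483,293),(427,386),(324,348)]),
 ('bay',[(288,92),(311,90),(313,109),(289,111)],[(417,288),(438,293),(424,319),(401,312)])]:
    for P,F,c in ((A,f,a),(B,g,b)):
        W=np.array([ray(P,*F(q),.08)[:2] for q in c]);print(n,W.round(3).tolist(),W.mean(0).round(4),np.linalg.norm(np.roll(W,-1,0)-W,axis=1).round(3))
for z in (.092,.105):
  print('ptop',ray(A,*f((601,114)),z).round(3),ray(B,*g((226,157)),z).round(3))
print('big',ray(A,*f((650,285)),0).round(3),'small',ray(A,*f((710,185)),0).round(3),'bottle',ray(A,*f((382,325)),0).round(3))
E
```

```text
charger [[0.496, 0.097], [0.453, 0.215], [0.547, 0.245], [0.584, 0.128]] [0.52   0.1714] [0.126 0.099 0.123 0.094]
charger [[0.539, 0.238], [0.587, 0.13], [0.5, 0.098], [0.45, 0.2]] [0.5188 0.1666] [0.118 0.093 0.114 0.097]
logger [[0.462, -0.252], [0.421, -0.139], [0.558, -0.088], [0.598, -0.199]] [ 0.5099 -0.1694] [0.12  0.146 0.118 0.146]
logger [[0.555, -0.099], [0.598, -0.204], [0.462, -0.259], [0.418, -0.15]] [ 0.5081 -0.1779] [0.114 0.146 0.118 0.147]
bay [[0.527, -0.179], [0.516, -0.154], [0.554, -0.14], [0.564, -0.165]] [ 0.5402 -0.1594] [0.027 0.04  0.027 0.04 ]
bay [[0.549, -0.15], [0.561, -0.171], [0.523, -0.189], [0.512, -0.165]] [ 0.5363 -0.1688] [0.024 0.042 0.027 0.041]
ptop [0.508 0.174 0.092] [0.522 0.171 0.092]
ptop [0.528 0.174 0.105] [0.513 0.156 0.105]
big [0.663 0.242 0.   ] small [0.484 0.304 0.   ] bottle [ 0.78  -0.004  0.   ]
```

The pack-like things are at these scene pixels: the large one at (386,237), the small one at (412,204), and the one in the charger at (362,187). The one in the charger is the middle-sized one and is the target. I'll move above it and confirm with a wrist close-up.

```bash
cat >> h.py <<'E'
from scipy.spatial.transform import Rotation as Ro
def plan(pos,yaw,n=None,tilt=True):
    o=bot.get_obs();p=np.array(o['ee_pos']);R=Ro.from_euler('xyz',o['tcp_rot'],degrees=True)
    T=Ro.from_euler('xyz',[180,0,yaw],degrees=True); rv=(R.inv()*T).as_rotvec()
    d=np.array(pos)-p
    if n is None:n=int(max(np.ceil(np.linalg.norm(d)/.045),np.ceil(np.linalg.norm(rv)/.148),1))
    print('n',n,'pos',p.round(4),'rot',np.round(o['tcp_rot'],2),'t',round(o['time'],2),'d',d.round(4))
    r=np.round(rv/n,3);rows=[]
    for i in range(n):
        s=R.inv().apply((np.array(pos)-p)/(n-i))*1000; s=np.round(s,1); 
        p=p+R.apply(s)/1000; R=R*Ro.from_rotvec(r); rows.append([*s.tolist(),*r.tolist()])
    for i in range(0,n,5):print(rows[i:i+5])
E
python3 -c "
from h import *
plan([.519,.169,.26],19)"
```

```text
n 16 pos [0.2436 0.4931 0.2243] rot [180.    -0.   153.71] t 0.7 d [ 0.2754 -0.3241  0.0357]
[[-24.4, -10.5, -2.2, 0.0, -0.0, 0.147], [-25.7, -6.9, -2.2, 0.0, -0.0, 0.147], [-26.4, -3.0, -2.2, 0.0, -0.0, 0.147], [-26.6, 0.9, -2.2, 0.0, -0.0, 0.147], [-26.2, 4.8, -2.2, 0.0, -0.0, 0.147]]
[[-25.2, 8.5, -2.2, 0.0, -0.0, 0.147], [-23.6, 12.1, -2.2, 0.0, -0.0, 0.147], [-21.6, 15.5, -2.3, 0.0, -0.0, 0.147], [-19.1, 18.5, -2.2, 0.0, -0.0, 0.147], [-16.2, 21.1, -2.3, 0.0, -0.0, 0.147]]
[[-12.9, 23.2, -2.2, 0.0, -0.0, 0.147], [-9.4, 24.9, -2.3, 0.0, -0.0, 0.147], [-5.7, 26.0, -2.2, 0.0, -0.0, 0.147], [-1.8, 26.5, -2.3, 0.0, -0.0, 0.147], [2.1, 26.5, -2.2, 0.0, -0.0, 0.147]]
[[5.9, 25.8, -2.3, 0.0, -0.0, 0.147]]
```

>>> servo_tool(
  motion=[
    [[-24,-10,-2,0,0,0.147],[-26,-7,-2,0,0,0.147],[-26,-3,-2,0,0,0.147],[-27,1,-2,0,0,0.147],[-26,5,-2,0,0,0.147]],
  ],
  gripper=0,
  newtons=30,
)

```text
time: 1.2
ee_pos: [0.3304, 0.3916, 0.2345]
tcp_rot: [180.0, -0.0, 111.3]
wrist_force: [0.5, 0.0, 0.5]
opening: 0.0125
```

>>> servo_tool(
  motion=[
    [[-25,9,-2,0,0,0.147],[-24,12,-2,0,0,0.147],[-22,16,-2,0,0,0.147],[-19,19,-2,0,0,0.147],[-16,21,-2,0,0,0.147]],
  ],
)

```text
time: 1.7
ee_pos: [0.418, 0.2902, 0.2445]
tcp_rot: [180.0, -0.0, 69.1]
wrist_force: [-0.0, -0.3, -0.2]
opening: -0.0002
```

>>> servo_tool(
  motion=[
    [[-13,23,-2,0,0,0.147],[-9,25,-2,0,0,0.147],[-6,26,-2,0,0,0.147],[-2,27,-2,0,0,0.147],[2,27,-2,0,0,0.147]],
  ],
)

```text
time: 2.2
ee_pos: [0.5043, 0.1879, 0.2545]
tcp_rot: [180.0, -0.0, 27.0]
wrist_force: [0.2, 1.0, 0.3]
opening: 0.0001
```

>>> servo_tool(
  motion=[
    [[6,26,-2,0,0,0.147],[0,0,0,0,0,0],[0,0,0,0,0,0]],
  ],
)

```text
time: 2.5
ee_pos: [0.521, 0.1683, 0.2561]
tcp_rot: [-180.0, 0.0, 19.0]
wrist_force: [0.6, 0.8, 0.2]
opening: -0.0001
```

```bash
python3 - <<'E'
from h import *
import pickle
p=shot('wrist','w1.png');pickle.dump(p,open('w1.pkl','wb'))
o=bot.get_obs();print(o['time'],o['ee_pos'],o['tcp_rot'],o['wrist_force'],o['opening'])
print((-np.array(p['R']).T@p['t']).round(3),p['fx'],np.array(p['R']).round(2).tolist())
E
```

```text
2.55 [0.52069555 0.1687329  0.25617908] [-1.79986851e+02  1.79016183e-02  1.90556833e+01] [-0.14282052  0.20319492 -0.270938  ] -0.000254577857538202
[0.593 0.193 0.405] 269.2038183392711 [[0.33, -0.95, -0.0], [-0.9, -0.31, 0.3], [-0.28, -0.1, -0.95]]
```

View pics/w1.png

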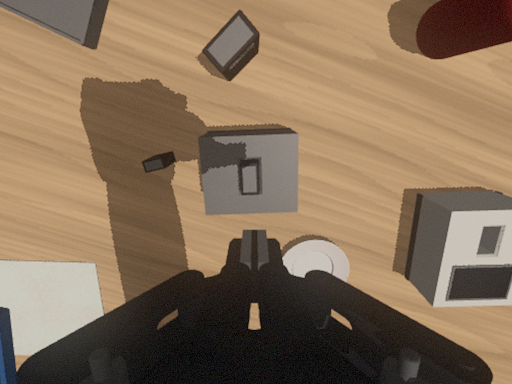

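```bash
python3 - <<'E'
from h import *
a=cv2.imread('pics/w1.png')
c=cv2.resize(a[120:220,190:310],None,fx=6,fy=6,interpolation=3);d=cv2.resize(a[180:310,400:512],None,fx=4.2,fy=4.2,interpolation=3)
cv2.imwrite('pics/w1c.png',c);cv2.imwrite('pics/w1d.png',d)
E
```

```text
(no output)
```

View pics/w1c.png

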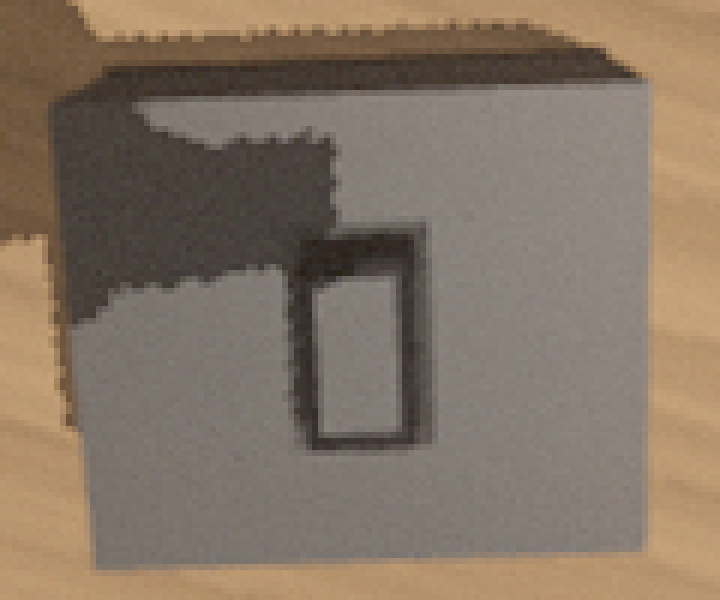

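View pics/w1d.png

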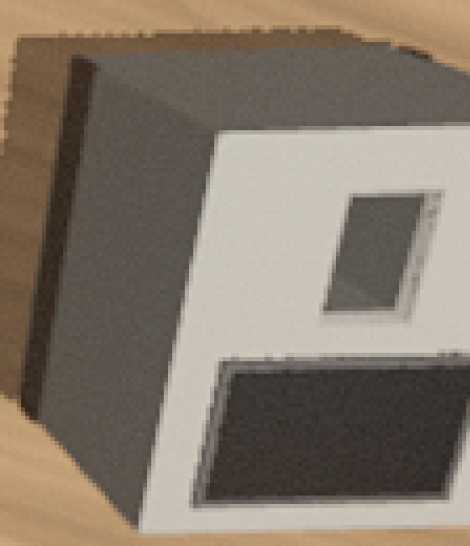

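```bash
python3 - <<'E'
from h import *
import pickle
p=pickle.load(open('w1.pkl','rb'))
f=lambda q:(q[0]/6+190-.4,q[1]/6+120-.4)
g=lambda q:(q[0]/4.2+400-.4,q[1]/4.2+180-.4)
def rep(n,F,c,z):
    W=np.array([ray(p,*F(q),z)[:2] for q in c]);e=np.roll(W,-1,0)-W
    print(n,W.mean(0).round(4),np.linalg.norm(e,axis=1).round(4),(np.degrees(np.arctan2(e[:,1],e[:,0]))%90).round(1))
rep('charger',f,[(50,105),(650,82),(645,550),(97,570)],.08)
for z in (.09,.095,.1,.105):rep('packtop%g'%z,f,[(312,270),(402,270),(407,437),(318,438)],z)
for z in (.08,.078):rep('lbay%g'%z,g,[(350,196),(424,194),(398,311),(322,311)],z)
c=np.array(ray(p,*g((218,132)),.08));print(c)
E
```

```text
charger [0.5145 0.1716] [0.119  0.0993 0.1188 0.0995] [21.2 21.2 21.3 21.3]
packtop0.09 [0.5133 0.1711] [0.0179 0.0348 0.0182 0.035 ] [19.1 20.9 19.7 20.3]
packtop0.095 [0.5146 0.1715] [0.0176 0.0342 0.0179 0.0344] [19.1 20.9 19.7 20.3]
packtop0.1 [0.5159 0.1718] [0.0173 0.0337 0.0177 0.0339] [19.1 20.9 19.7 20.3]
packtop0.105 [0.5171 0.1721] [0.017  0.0331 0.0174 0.0333] [19.1 20.9 19.7 20.3]
lbay0.08 [ 0.5351 -0.1597] [0.023  0.0416 0.0247 0.0408] [20.8 23.1 19.1 20.9]
lbay0.078 [ 0.5348 -0.1618] [0.0232 0.0418 0.0248 0.0411] [20.8 23.1 19.1 20.9]
[ 0.55540081 -0.09056154  0.08      ]
```

```bash
python3 -c "
from h import *
plan([.5145,.1716,.130],21.2,4)"
```

```text
n 4 pos [0.5207 0.1687 0.2562] rot [-1.7999e+02  2.0000e-02  1.9060e+01] t 2.55 d [-0.0062  0.0029 -0.1262]
[[-1.2, -1.2, 31.5, -0.0, 0.0, -0.009], [-1.2, -1.2, 31.6, -0.0, 0.0, -0.009], [-1.2, -1.2, 31.5, -0.0, 0.0, -0.009], [-1.2, -1.2, 31.6, -0.0, 0.0, -0.009]]
```

>>> servo_tool(
  motion=[
    [[-1.2,-1.2,30,0,0,-0.009],[-1.2,-1.2,30,0,0,-0.009],[-1.2,-1.2,30,0,0,-0.009],[-1.2,-1.2,30,0,0,-0.009],[0,0,5,0,0,0]],
  ],
)

```text
time: 3.05
ee_pos: [0.5125, 0.1718, 0.1279]
tcp_rot: [-180.0, 0.3, 21.2]
wrist_force: [-0.1, -0.1, -0.8]
opening: 0.0001
```

>>> servo_tool(
  motion=[
    [[0,0,2,0,0,0],[0,0,2,0,0,0],[0,0,2,0,0,0],[0,0,0,0,0,0]],
  ],
)

```text
time: 3.45
ee_pos: [0.5152, 0.1716, 0.1261]
tcp_rot: [180.0, -0.1, 21.0]
wrist_force: [1.2, -0.1, -0.2]
opening: -0.0001
```

>>> servo_tool(
  motion=[
    [[0,0,2,0,0,0],[0,0,2,0,0,0],[0,0,2,0,0,0]],
  ],
)

```text
time: 3.75
ee_pos: [0.5149, 0.1714, 0.1192]
tcp_rot: [180.0, -0.0, 21.0]
wrist_force: [1.1, -0.5, 0.6]
opening: -0.0001
```

>>> servo_tool(
  motion=[
    [[0,0,2,0,0,0],[0,0,1,0,0,0]],
  ],
)

```text
time: 3.95
ee_pos: [0.5147, 0.1714, 0.116]
tcp_rot: [-180.0, 0.0, 21.0]
wrist_force: [0.2, 0.7, -0.5]
opening: -0.0
```

>>> servo_tool(
  motion=[
    [[0,0,1,0,0,0],[0,0,1,0,0,0]],
  ],
)

```text
time: 4.15
ee_pos: [0.5148, 0.1714, 0.1142]
tcp_rot: [180.0, -0.0, 21.0]
wrist_force: [0.7, 1.0, 0.2]
opening: 0.0001
```

>>> servo_tool(
  motion=[
    [[0,0,1,0,0,0],[0,0,1,0,0,0]],
  ],
)

```text
time: 4.35
ee_pos: [0.5148, 0.1714, 0.1122]
tcp_rot: [-180.0, -0.0, 21.0]
wrist_force: [0.5, -1.0, 0.1]
opening: -0.0
```

>>> servo_tool(
  motion=[
    [[0,0,1,0,0,0],[0,0,1,0,0,0]],
  ],
)

```text
time: 4.55
ee_pos: [0.5148, 0.1714, 0.1102]
tcp_rot: [-180.0, -0.0, 21.0]
wrist_force: [-0.2, 0.6, 0.7]
opening: 0.0002
```

>>> servo_tool(
  motion=[
    [[0,0,1,0,0,0],[0,0,0,0,0,0]],
  ],
)

```text
time: 4.75
ee_pos: [0.5147, 0.1714, 0.1091]
tcp_rot: [180.0, 0.0, 21.0]
wrist_force: [-0.3, 0.1, -0.8]
opening: -0.0001
```

```bash
python3 - <<'E'
from h import *
p=shot('side','sd2.png');a=cv2.imread('pics/sd2.png')
q=shot('scene','sc2.png');b=cv2.imread('pics/sc2.png')
cv2.imwrite('pics/sd2c.png',np.hstack([cv2.resize(a[110:210,140:240],None,fx=4,fy=4,interpolation=3),cv2.resize(b[130:230,310:410],None,fx=4,fy=4,interpolation=3)]))
print(bot.get_obs()['wrist_force'],bot.get_obs()['ee_pos'])
E
```

```text
[ 0.12476834 -0.67418784 -0.48810382] [0.51479291 0.17142743 0.10927719]
```

View pics/sd2c.png

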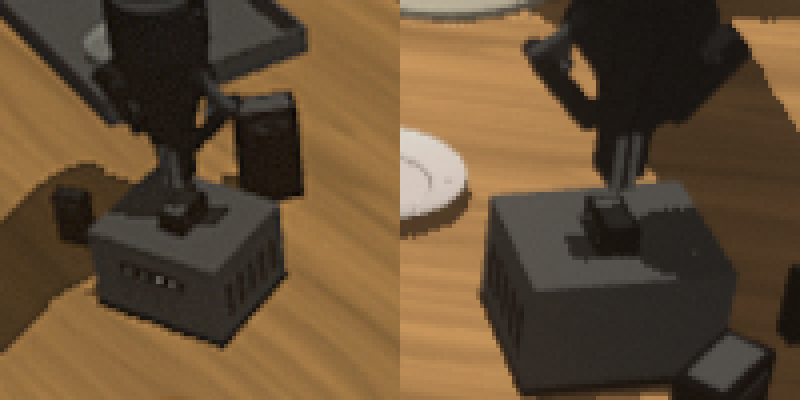

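```bash
python3 - <<'E'
from h import *
import pickle
A=pickle.load(open('scene0.pkl','rb'));B=pickle.load(open('side0.pkl','rb'))
for P,o,n in ((B,(140,110),'side'),(A,(310,130),'scene')):
  for X in ([.5147,.1714,.0902],[.5147,.1714,.1092],[.5147,.1714,.08]): print(n,X,((proj(P,X)-o)*4+(400*(n=='scene')*np.array([1,0]))).round(0))
E
python3 - <<'E'
import cv2,numpy as np
a=cv2.imread('pics/sd2.png');b=cv2.imread('pics/sc2.png')
f=lambda x:np.clip(cv2.resize(x,None,fx=8,fy=8,interpolation=2).astype(float)*2,0,255).astype('uint8')
cv2.imwrite('pics/sd2d.png',np.hstack([f(a[140:190,160:210]),f(b[155:205,345:395])]))
E
```

```text
side [0.5147, 0.1714, 0.0902] [180. 207.]
side [0.5147, 0.1714, 0.1092] [178. 188.]
side [0.5147, 0.1714, 0.08] [182. 216.]
scene [0.5147, 0.1714, 0.0902] [607. 216.]
scene [0.5147, 0.1714, 0.1092] [611. 189.]
scene [0.5147, 0.1714, 0.08] [605. 230.]
```

View pics/sd2d.png

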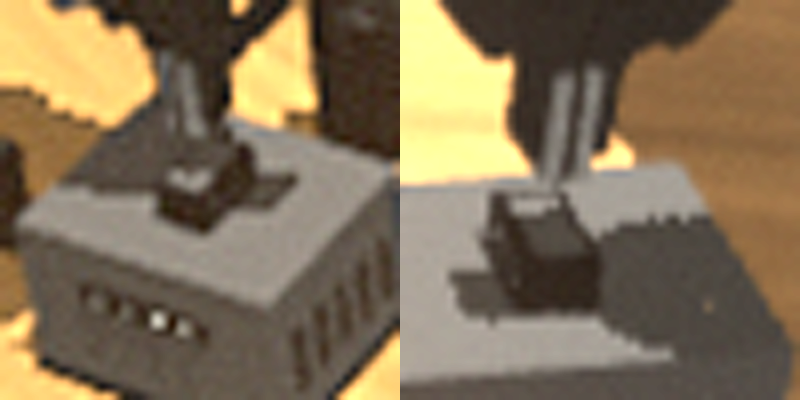

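```bash
python3 - <<'E'
from h import *
import pickle
p=pickle.load(open('w1.pkl','rb'))
for z in (.2562,.2462,.2372): print(proj(p,[.5207,.1687,z]))
p=shot('wrist','w2.png');a=cv2.imread('pics/w2.png')
x,y=np.array([.5148,.1714]);
for z in (.109,.09): print(proj(p,[x,y,z]))
cv2.imwrite('pics/w2c.png',np.hstack([cv2.resize(cv2.imread('pics/w1.png')[180:280,205:305],None,fx=4,fy=4,interpolation=3),np.clip(cv2.resize(a[180:280,205:305],None,fx=4,fy=4,interpolation=3)*1.8,0,255).astype('uint8')]))
E
```

```text
[252.59578523 237.59368331]
[252.6906499  230.48383517]
[252.76758971 224.71740667]
[253.50116023 237.08775328]
[253.57725586 224.29251846]
```

View pics/w2c.png

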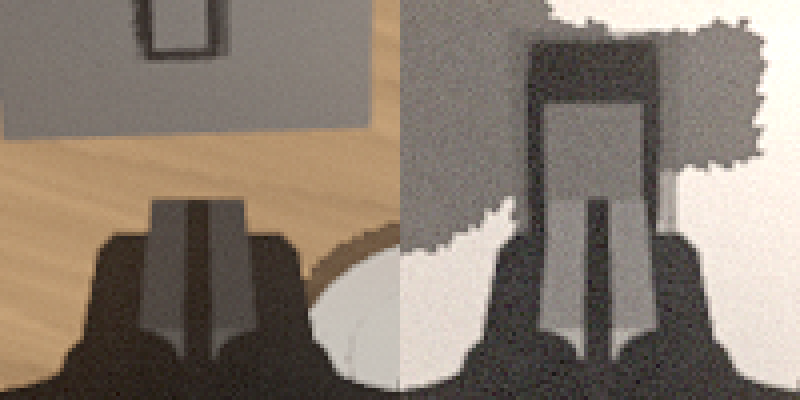

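View pics/w2.png

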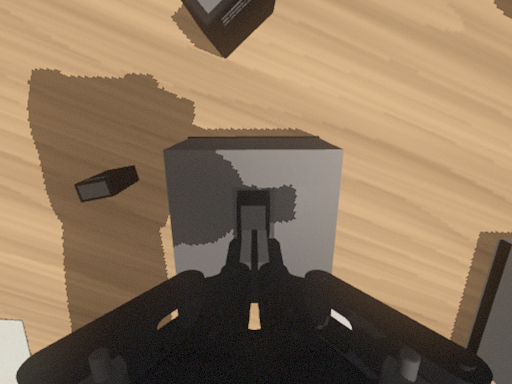

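The wrist view shows the fingertips over the pack's near end, and all three views put the tips roughly at TCP height, not 19 mm ahead of it. That fits with no contact so far. I'll keep feeling downward.

>>> servo_tool(
  motion=[
    [[0,0,1,0,0,0],[0,0,1,0,0,0]],
  ],
)

```text
time: 5.1
ee_pos: [0.5148, 0.1714, 0.1073]
tcp_rot: [-180.0, -0.0, 21.0]
wrist_force: [0.4, -0.5, 0.6]
opening: -0.0001
```

>>> servo_tool(
  motion=[
    [[0,0,1,0,0,0],[0,0,1,0,0,0]],
  ],
)

```text
time: 5.3
ee_pos: [0.5148, 0.1714, 0.1052]
tcp_rot: [180.0, 0.0, 21.0]
wrist_force: [-0.3, 1.0, 0.1]
opening: 0.0002
```

>>> servo_tool(
  motion=[
    [[0,0,1,0,0,0],[0,0,1,0,0,0]],
  ],
)

```text
time: 5.5
ee_pos: [0.5148, 0.1714, 0.1032]
tcp_rot: [180.0, -0.0, 21.0]
wrist_force: [0.6, -0.3, 0.4]
opening: -0.0001
```

>>> servo_tool(
  motion=[
    [[0,0,1,0,0,0],[0,0,1,0,0,0]],
  ],
)

```text
time: 5.7
ee_pos: [0.5148, 0.1714, 0.1012]
tcp_rot: [-180.0, -0.0, 21.0]
wrist_force: [-0.4, -0.1, -0.4]
opening: 0.0002
```

>>> servo_tool(
  motion=[
    [[0,0,1,0,0,0],[0,0,1,0,0,0]],
  ],
)

```text
time: 5.9
ee_pos: [0.5148, 0.1714, 0.0992]
tcp_rot: [180.0, 0.0, 21.0]
wrist_force: [-0.7, -0.5, -0.4]
opening: 0.0002
```

>>> servo_tool(
  motion=[
    [[0,0,1,0,0,0],[0,0,0,0,0,0]],
  ],
)

```text
time: 6.1
ee_pos: [0.5147, 0.1714, 0.0981]
tcp_rot: [-180.0, 0.0, 21.0]
wrist_force: [-0.6, -0.1, -0.7]
opening: -0.0001
```

```bash
python3 - <<'E'
from h import *
f=lambda x:np.clip(cv2.resize(x,None,fx=8,fy=8,interpolation=2).astype(float)*2,0,255).astype('uint8')
shot('side','sd3.png');shot('scene','sc3.png');a=cv2.imread('pics/sd3.png');b=cv2.imread('pics/sc3.png')
cv2.imwrite('pics/sd3d.png',np.hstack([f(a[140:190,160:210]),f(b[155:205,345:395])]))
E
```

```text
(no output)
```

View pics/sd3d.png

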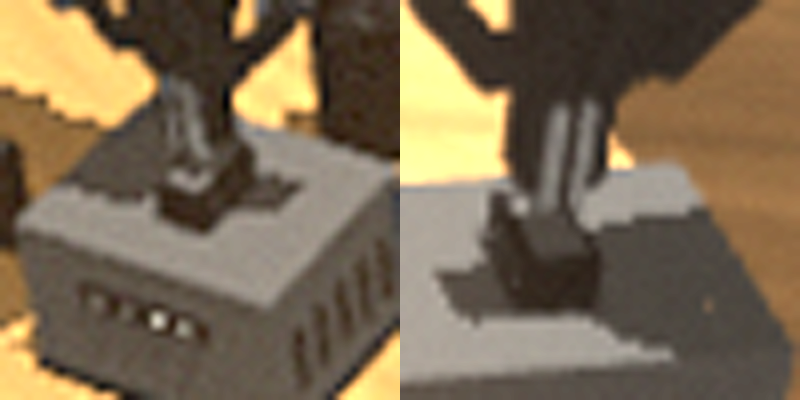

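The tips are still a little above the pack top, at about (563,212) in the enlarged scene view, so I'll continue.

>>> servo_tool(
  motion=[
    [[0,0,1,0,0,0],[0,0,0,0,0,0]],
  ],
)

```text
time: 6.4
ee_pos: [0.5148, 0.1714, 0.0972]
tcp_rot: [-180.0, 0.0, 21.0]
wrist_force: [0.0, -0.5, -0.2]
opening: 0.0
```

>>> servo_tool(
  motion=[
    [[0,0,1,0,0,0],[0,0,0,0,0,0]],
  ],
)

```text
time: 6.6
ee_pos: [0.5148, 0.1714, 0.0961]
tcp_rot: [180.0, 0.0, 21.0]
wrist_force: [0.1, 0.6, 1.0]
opening: -0.0001
```

>>> servo_tool(
  motion=[
    [[0,0,1,0,0,0],[0,0,0,0,0,0]],
  ],
)

```text
time: 6.8
ee_pos: [0.5147, 0.1714, 0.0951]
tcp_rot: [180.0, 0.0, 21.0]
wrist_force: [-0.2, -1.0, 1.1]
opening: 0.0001
```

>>> servo_tool(
  motion=[
    [[0,0,1,0,0,0],[0,0,0,0,0,0]],
  ],
)

```text
time: 7.0
ee_pos: [0.5148, 0.1714, 0.0941]
tcp_rot: [180.0, 0.0, 21.0]
wrist_force: [-0.9, -0.4, -0.5]
opening: 0.0003
```

>>> servo_tool(
  motion=[
    [[0,0,1,0,0,0],[0,0,0,0,0,0]],
  ],
)

```text
time: 7.2
ee_pos: [0.5148, 0.1714, 0.0931]
tcp_rot: [180.0, 0.0, 21.0]
wrist_force: [-0.3, -0.2, 0.1]
opening: 0.0001
```

>>> servo_tool(
  motion=[
    [[0,0,1,0,0,0],[0,0,0,0,0,0]],
  ],
)

```text
time: 7.4
ee_pos: [0.5147, 0.1714, 0.0921]
tcp_rot: [180.0, 0.0, 21.0]
wrist_force: [0.4, -0.1, 0.1]
opening: 0.0001
```

```bash
python3 - <<'E'
from h import *
f=lambda x:np.clip(cv2.resize(x,None,fx=8,fy=8,interpolation=2).astype(float)*2,0,255).astype('uint8')
shot('side','sd4.png');shot('wrist','w4.png');a=cv2.imread('pics/sd4.png');b=cv2.imread('pics/w4.png')
cv2.imwrite('pics/sd4d.png',np.hstack([f(a[140:190,160:210]),f(b[185:235,230:280])]))
E
```

```text
(no output)
```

View pics/sd4d.png

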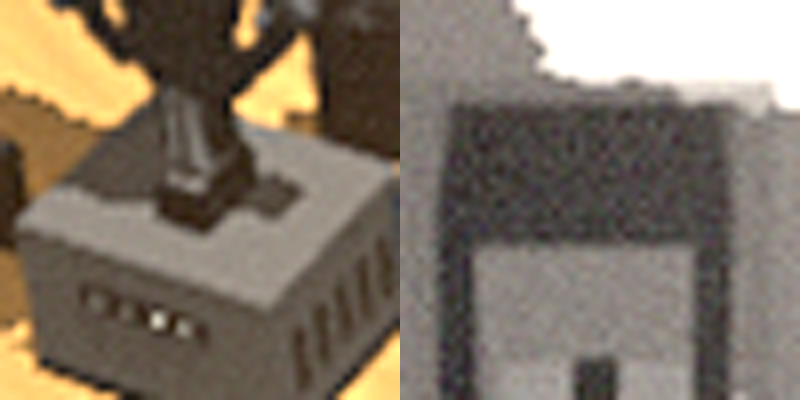

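>>> servo_tool(
  motion=[
    [[0,0,1,0,0,0],[0,0,0,0,0,0]],
  ],
)

```text
time: 7.7
ee_pos: [0.5148, 0.1714, 0.0912]
tcp_rot: [-180.0, 0.0, 21.0]
wrist_force: [0.4, 0.4, -0.5]
opening: 0.0
```

>>> servo_tool(
  motion=[
    [[0,0,1,0,0,0],[0,0,0,0,0,0]],
  ],
)

```text
time: 7.9
ee_pos: [0.5148, 0.1714, 0.0901]
tcp_rot: [180.0, 0.0, 21.0]
wrist_force: [0.2, 0.0, 0.7]
opening: 0.0003
```

>>> servo_tool(
  motion=[
    [[0,0,1,0,0,0],[0,0,0,0,0,0]],
  ],
)

```text
time: 8.1
ee_pos: [0.5148, 0.1714, 0.0891]
tcp_rot: [-180.0, 0.0, 21.0]
wrist_force: [1.1, 0.4, 0.5]
opening: -0.0001
```

>>> servo_tool(
  motion=[
    [[0,0,1,0,0,0],[0,0,0,0,0,0]],
  ],
)

```text
time: 8.3
ee_pos: [0.5147, 0.1714, 0.0882]
tcp_rot: [180.0, 0.0, 21.0]
wrist_force: [-0.2, -0.1, -0.2]
opening: 0.0002
```

```bash
python3 - <<'E'
from h import *
f=lambda x:np.clip(cv2.resize(x,None,fx=8,fy=8,interpolation=2).astype(float)*2.5,0,255).astype('uint8')
shot('side','sd5.png');shot('scene','sc5.png');a=cv2.imread('pics/sd5.png');b=cv2.imread('pics/sc5.png')
cv2.imwrite('pics/sd5d.png',np.hstack([f(a[140:190,160:210]),f(b[155:205,345:395])]))
E
```

```text
(no output)
```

View pics/sd5d.png

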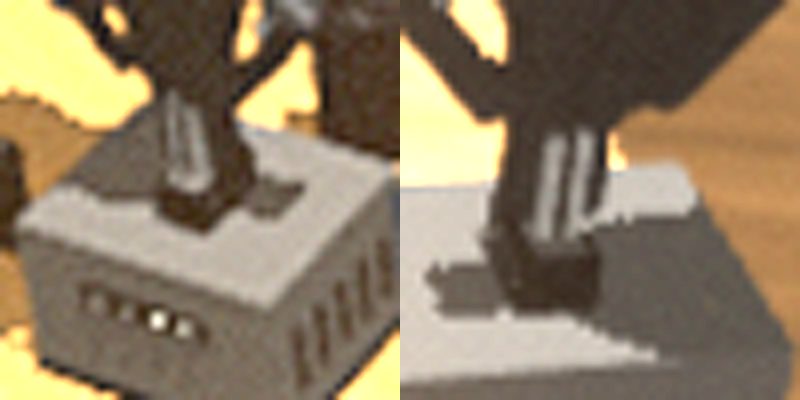

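```bash
python3 - <<'E'
from h import *
import pickle
A=pickle.load(open('scene0.pkl','rb'));B=pickle.load(open('side0.pkl','rb'))
for z in np.arange(.08,.125,.005): 
  a=ray(A,364.4,184.6,z);b=ray(B,184.4,164,z);print(z.round(3),a[:2].round(4),b[:2].round(4))
E
```

```text
0.08 [0.5009 0.1781] [0.5126 0.1741]
0.085 [0.5085 0.1779] [0.5094 0.1685]
0.09 [0.516  0.1777] [0.5062 0.1629]
0.095 [0.5235 0.1775] [0.5029 0.1574]
0.1 [0.531  0.1773] [0.4997 0.1518]
0.105 [0.5385 0.1771] [0.4965 0.1462]
0.11 [0.546  0.1769] [0.4933 0.1406]
0.115 [0.5535 0.1767] [0.49  0.135]
0.12 [0.561  0.1765] [0.4868 0.1294]
```

Triangulating the visible tip edges gives z ≈ 0.094 with the TCP at 0.088. The shut tips therefore stand about 6 mm behind the reported TCP, and I'll trust touch over the stated 19 mm.

>>> servo_tool(
  motion=[
    [[0,0,1,0,0,0],[0,0,0,0,0,0]],
  ],
)

```text
time: 8.6
ee_pos: [0.515, 0.1714, 0.0876]
tcp_rot: [180.0, -0.0, 21.0]
wrist_force: [-0.9, -0.9, 4.0]
opening: 0.0003
```

>>> servo_tool(
  motion=[
    [[0,0,1,0,0,0],[0,0,0,0,0,0]],
  ],
)

```text
time: 8.8
ee_pos: [0.515, 0.1714, 0.0869]
tcp_rot: [180.0, -0.1, 21.0]
wrist_force: [-0.6, 0.1, 5.7]
opening: -0.0001
```

>>> servo_tool(
  motion=[
    [[0,0,1,0,0,0],[0,0,0,0,0,0]],
  ],
)

```text
time: 9.0
ee_pos: [0.5151, 0.1715, 0.086]
tcp_rot: [180.0, -0.1, 21.0]
wrist_force: [-1.7, 0.3, 6.1]
opening: 0.0001
```

>>> servo_tool(
  motion=[
    [[0,0,1,0,0,0],[0,0,0,0,0,0]],
  ],
)

```text
time: 9.2
ee_pos: [0.5151, 0.1715, 0.085]
tcp_rot: [180.0, -0.1, 21.0]
wrist_force: [-1.7, -0.3, 6.3]
opening: -0.0001
```

>>> servo_tool(
  motion=[
    [[0,0,1,0,0,0],[0,0,1,0,0,0],[0,0,0,0,0,0]],
  ],
)

```text
time: 9.5
ee_pos: [0.5151, 0.1715, 0.083]
tcp_rot: [180.0, -0.1, 21.0]
wrist_force: [-2.2, -1.4, 7.6]
opening: 0.0003
```

>>> servo_tool(
  motion=[
    [[0,0,1,0,0,0],[0,0,1,0,0,0],[0,0,0,0,0,0]],
  ],
)

```text
time: 9.8
ee_pos: [0.5151, 0.1715, 0.0811]
tcp_rot: [180.0, -0.1, 21.0]
wrist_force: [-0.9, -0.9, 7.6]
opening: -0.0003
```

>>> servo_tool(
  motion=[
    [[0,0,1,0,0,0],[0,0,0,0,0,0]],
  ],
)

```text
time: 10.0
ee_pos: [0.5151, 0.1715, 0.0802]
tcp_rot: [180.0, -0.1, 21.0]
wrist_force: [-1.5, -0.6, 8.3]
opening: 0.0
```

>>> servo_tool(
  motion=[
    [[0,0,1,0,0,0],[0,0,0,0,0,0]],
  ],
)

```text
time: 10.2
ee_pos: [0.5151, 0.1715, 0.0792]
tcp_rot: [180.0, -0.1, 21.0]
wrist_force: [-3.0, -0.7, 7.6]
opening: 0.0
```

>>> servo_tool(
  motion=[
    [[0,0,1,0,0,0],[0,0,0,0,0,0]],
  ],
)

```text
time: 10.4
ee_pos: [0.5151, 0.1715, 0.0783]
tcp_rot: [180.0, -0.1, 21.0]
wrist_force: [-2.5, -1.0, 8.6]
opening: -0.0002
```

>>> servo_tool(
  motion=[
    [[0,0,1,0,0,0],[0,0,0,0,0,0]],
  ],
)

```text
time: 10.6
ee_pos: [0.5154, 0.1716, 0.0782]
tcp_rot: [180.0, -0.1, 21.0]
wrist_force: [-4.2, -2.6, 14.8]
opening: -0.0003
```

>>> servo_tool(
  motion=[
    [[0,0,0.8,0,0,0],[0,0,0,0,0,0],[0,0,0,0,0,0],[0,0,0,0,0,0]],
  ],
)

```text
time: 11.0
ee_pos: [0.5157, 0.1716, 0.0782]
tcp_rot: [180.0, -0.2, 21.0]
wrist_force: [-4.7, -2.1, 19.9]
opening: 0.0004
```

>>> servo_tool(
  motion=[
    [[0,0,-4,0,0,0],[0,0,-8,0,0,0],[0,0,-12,0,0,0],[0,0,-16,0,0,0],[0,0,-30,0,0,0]],
  ],
)

```text
time: 11.5
ee_pos: [0.5139, 0.1712, 0.1448]
tcp_rot: [-180.0, 0.2, 21.0]
wrist_force: [-0.2, 0.7, 0.8]
opening: 0.0001
```

>>> servo_tool(
  motion=[
    [[0,0,-30,0,0,0],[0,0,-30,0,0,0],[0,0,0,0,0,0]],
  ],
)

```text
time: 11.8
ee_pos: [0.5161, 0.1719, 0.2103]
tcp_rot: [180.0, -0.4, 21.0]
wrist_force: [-0.2, 0.1, 0.3]
opening: -0.0001
```

```bash
python3 - <<'E'
from h import *
import pickle
f=lambda x:np.clip(cv2.resize(x,None,fx=6,fy=6,interpolation=2).astype(float)*2,0,255).astype('uint8')
p=shot('wrist','w6.png');pickle.dump(p,open('w6.pkl','wb'));shot('side','sd6.png');a=cv2.imread('pics/sd6.png');b=cv2.imread('pics/w6.png')
cv2.imwrite('pics/w6d.png',np.hstack([f(a[130:196,155:221]),f(b[140:206,220:286])]))
print(bot.get_obs()['ee_pos'],bot.get_obs()['time'])
E
```

```text
[0.51514259 0.17156173 0.2062163 ] 11.9
```

View pics/w6d.png

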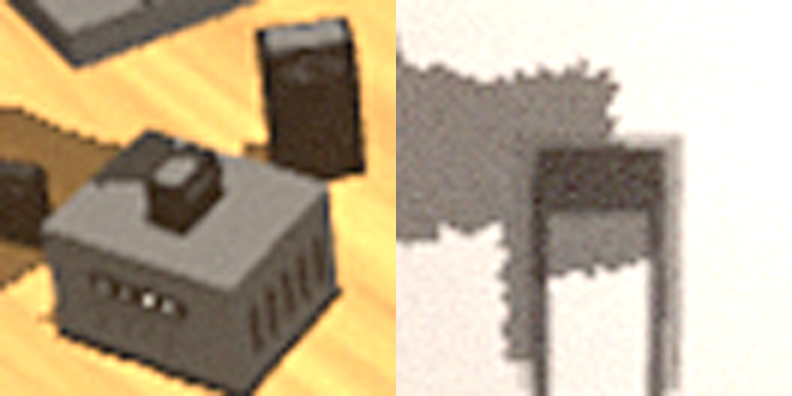

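It popped up by about 12 mm in the side view (pack at about (184,160) px) and stands free. Next I'll open partly, go down over it and grasp.

>>> servo_tool(
  motion=[
    [[0,0,15,0,0,0],[0,0,25,0,0,0],[0,0,25,0,0,0],[0,0,0,0,0,0],[0,0,0,0,0,0]],
  ],
  gripper=50,
  newtons=40,
)

```text
time: 12.4
ee_pos: [0.5142, 0.1713, 0.1401]
tcp_rot: [-180.0, 0.1, 21.0]
wrist_force: [0.2, -0.4, 1.2]
opening: 0.0501
```

```bash
python3 - <<'E'
from h import *
import pickle
p=shot('wrist','w7.png');pickle.dump(p,open('w7.pkl','wb'));b=cv2.imread('pics/w7.png')
cv2.imwrite('pics/w7d.png',np.clip(cv2.resize(b[130:290,160:350],None,fx=4,fy=3.75,interpolation=2)*1.6,0,255).astype('uint8'))
print(bot.get_obs()['ee_pos'],bot.get_obs()['time'])
E
```

```text
[0.51480835 0.17146709 0.14114276] 12.45
```

View pics/w7d.png

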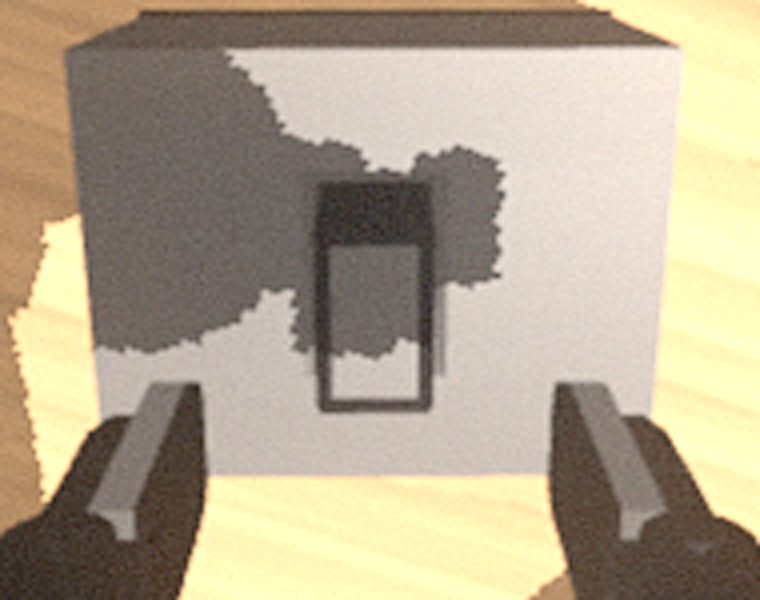

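>>> servo_tool(
  motion=[
    [[0,0,15,0,0,0],[0,0,20,0,0,0],[0,0,15,0,0,0],[0,0,8,0,0,0],[0,0,3,0,0,0]],
  ],
)

```text
time: 12.95
ee_pos: [0.5144, 0.1713, 0.0785]
tcp_rot: [-180.0, 0.1, 21.0]
wrist_force: [0.6, -0.2, 1.1]
opening: 0.0498
```

>>> servo_tool(
  motion=[
    [[0,0,0,0,0,0],[0,0,0,0,0,0]],
  ],
  gripper=35,
)

```text
time: 13.15
ee_pos: [0.5152, 0.1716, 0.0802]
tcp_rot: [180.0, -0.1, 21.0]
wrist_force: [0.6, -1.2, -0.1]
opening: 0.0351
```

>>> servo_tool(
  motion=[
    [[0,0,0,0,0,0],[0,0,0,0,0,0],[0,0,0,0,0,0]],
  ],
  gripper=15,
)

```text
time: 13.45
ee_pos: [0.5152, 0.1716, 0.0804]
tcp_rot: [180.0, -0.1, 21.0]
wrist_force: [-0.3, 0.6, 4.2]
opening: 0.0215
```

```bash
python3 - <<'E'
from h import *
import pickle
f=lambda x:np.clip(cv2.resize(x,None,fx=6,fy=6,interpolation=2).astype(float)*2,0,255).astype('uint8')
p=shot('wrist','w8.png');pickle.dump(p,open('w8.pkl','wb'));shot('side','sd8.png');a=cv2.imread('pics/sd8.png');b=cv2.imread('pics/w8.png')
cv2.imwrite('pics/w8d.png',np.hstack([f(a[130:196,155:221]),f(b[180:246,220:286])]))
o=bot.get_obs();print(o['ee_pos'],o['time'],o['wrist_force'],o['opening'])
E
```

```text
[0.51519845 0.17158677 0.08017961] 13.55 [-0.85403483  0.1794857   4.4966077 ] 0.021136861163548352
```

View pics/w8d.png

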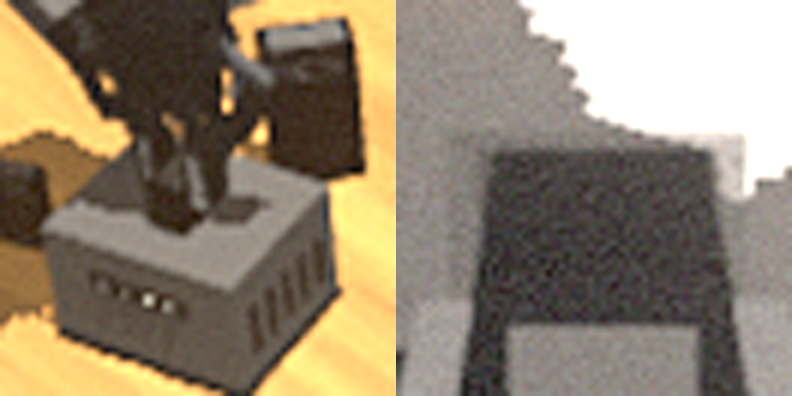

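>>> servo_tool(
  motion=[
    [[0,0,-4,0,0,0],[0,0,-10,0,0,0],[0,0,-15,0,0,0],[0,0,-15,0,0,0],[0,0,-15,0,0,0]],
  ],
)

```text
time: 14.05
ee_pos: [0.5148, 0.1714, 0.1402]
tcp_rot: [180.0, -0.0, 21.0]
wrist_force: [0.1, -1.1, -0.7]
opening: 0.021
```

>>> servo_tool(
  motion=[
    [[0,0,-15,0,0,0],[0,0,-10,0,0,0],[0,0,0,0,0,0],[0,0,0,0,0,0]],
  ],
)

```text
time: 14.45
ee_pos: [0.5148, 0.1714, 0.1633]
tcp_rot: [-180.0, 0.0, 21.0]
wrist_force: [1.2, -0.6, -1.8]
opening: 0.0207
```

```bash
python3 - <<'E'
from h import *
import pickle
f=lambda x:np.clip(cv2.resize(x,None,fx=4,fy=4,interpolation=2).astype(float)*1.8,0,255).astype('uint8')
p=shot('wrist','w9.png');pickle.dump(p,open('w9.pkl','wb'));q=shot('scene','sc9.png');q=shot('side','sd9.png')
a=cv2.imread('pics/sc9.png');b=cv2.imread('pics/w9.png')
cv2.imwrite('pics/w9d.png',np.hstack([f(a[110:210,310:410]),f(b[160:260,205:305])]))
o=bot.get_obs();print(o['ee_pos'],o['time'],o['wrist_force'],o['opening'])
plan([.537,-.162,.165],21.2)
E
```

```text
[0.5144765  0.1713092  0.16263577] 14.6 [ 0.27351297 -1.12389429 -0.74082907] 0.02134526459564497
n 8 pos [0.5145 0.1713 0.1626] rot [-1.800e+02  8.000e-02  2.101e+01] t 14.6 d [ 0.0225 -0.3333  0.0024]
[[-12.3, 39.9, -0.3, -0.0, 0.0, -0.0], [-12.3, 39.9, -0.3, -0.0, 0.0, -0.0], [-12.3, 39.9, -0.3, -0.0, 0.0, -0.0], [-12.3, 39.9, -0.3, -0.0, 0.0, -0.0], [-12.3, 39.9, -0.3, -0.0, 0.0, -0.0]]
[[-12.3, 39.9, -0.2, -0.0, 0.0, -0.0], [-12.4, 39.9, -0.3, -0.0, 0.0, -0.0], [-12.3, 39.9, -0.2, -0.0, 0.0, -0.0]]
```

View pics/w9d.png

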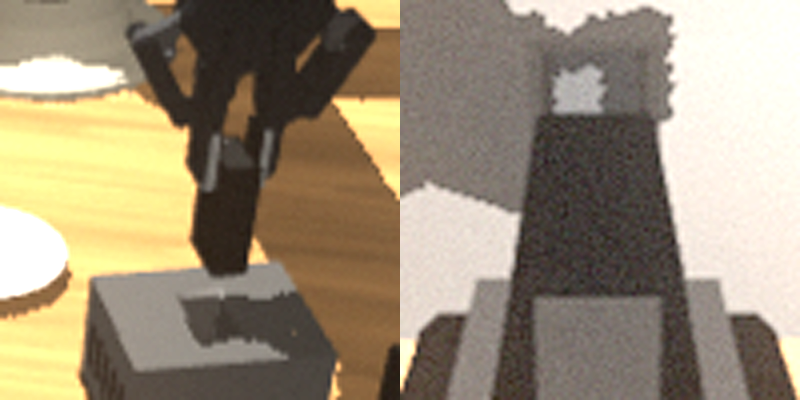

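Pack is out and held upright, at scene crop (225,200). I'll carry it to the logger bay.

>>> servo_tool(
  motion=[
    [[-12,40,-5,0,0,0],[-12,40,-5,0,0,0],[-12,40,0,0,0,0],[-12,40,0,0,0,0],[-12,40,0,0,0,0]],
  ],
)

```text
time: 15.1
ee_pos: [0.5301, -0.0384, 0.173]
tcp_rot: [-180.0, 0.0, 21.0]
wrist_force: [1.0, 0.0, -1.1]
opening: 0.021
```

>>> servo_tool(
  motion=[
    [[-12,40,0,0,0,0],[-12,40,0,0,0,0],[-12,40,0,0,0,0],[0,0,0,0,0,0],[0,0,0,0,0,0]],
  ],
)

```text
time: 15.6
ee_pos: [0.5395, -0.1624, 0.1727]
tcp_rot: [-179.9, 0.1, 20.9]
wrist_force: [-0.8, 0.1, -0.2]
opening: 0.021
```

```bash
python3 - <<'E'
from h import *
import pickle
f=lambda x,k:np.clip(cv2.resize(x,None,fx=k,fy=k,interpolation=2).astype(float)*1.2,0,255).astype('uint8')
p=shot('wrist','w10.png');pickle.dump(p,open('w10.pkl','wb'));b=cv2.imread('pics/w10.png')
cv2.imwrite('pics/w10d.png',f(b[110:260,155:355],4))
o=bot.get_obs();print(o['ee_pos'],o['tcp_rot'],o['time'],o['wrist_force'],o['opening'])
E
```

```text
[ 0.53965019 -0.16153771  0.17288439] [-1.79945021e+02  4.32215340e-02  2.09799759e+01] 15.65 [ 0.60831052  0.31773433 -0.73478844] 0.021078124986104552
```

View pics/w10d.png

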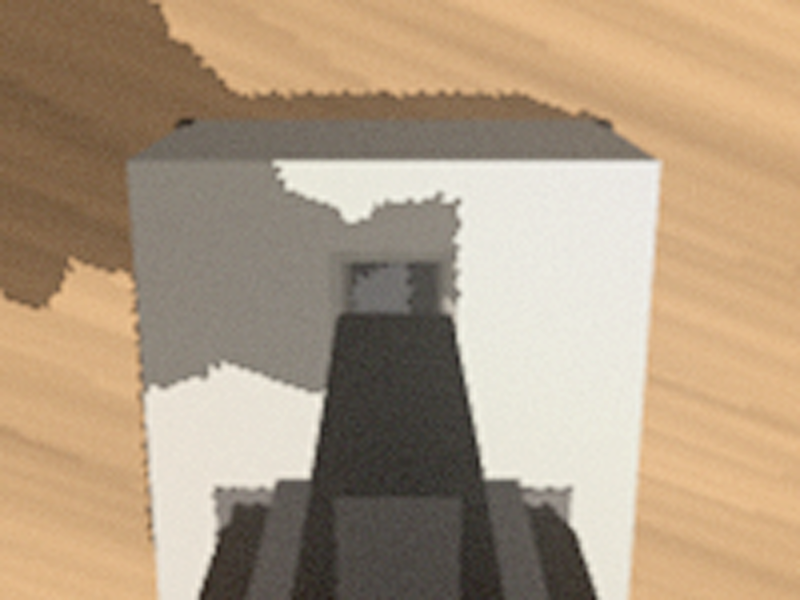

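```bash
cat > edge.py <<'E'
from h import *
import pickle
def edge_row(g,cols,r0,r1,sgn):  # near-horizontal edge: row per col
    P=[]
    for c in cols:
        d=np.diff(g[r0:r1,c])*sgn; i=int(d.argmax())
        P.append((c,r0+i+.5))
    return P
def edge_col(g,rows,c0,c1,sgn):
    P=[]
    for r in rows:
        d=np.diff(g[r,c0:c1])*sgn; i=int(d.argmax()); P.append((c0+i+.5,r))
    return P
def wline(p,P,z):
    W=np.array([ray(p,u,v,z)[:2] for u,v in P]); 
    vx,vy,x,y=cv2.fitLine(W.astype('float32'),cv2.DIST_HUBER,0,.001,.001).ravel(); return np.array([x,y]),np.array([vx,vy]),W
def inter(a,b):
    t=np.linalg.solve(np.c_[a[1],-b[1]],b[0]-a[0]); return a[0]+a[1]*t[0]
E
python3 - <<'E'
from edge import *
p=pickle.load(open('w10.pkl','rb'));im=cv2.GaussianBlur(p['color'],(3,3),0).astype(float)
print(p['color'][150:158,250],)
g=im[:,:,2]  # blue: wood low, white high
ang=lambda l:np.degrees(np.arctan2(l[1][1],l[1][0]))%90
F=edge_row(g,range(235,312),144,156,1);L=edge_col(g,range(160,250,2),180,204,1);R=edge_col(g,range(155,255,2),305,327,-1)
f=wline(p,F,.08);l=wline(p,L,.08);r=wline(p,R,.08);print(ang(f),ang(l),ang(r),F[::20],L[::10],R[::10])
a=inter(f,l);b=inter(f,r);print(a,b,np.linalg.norm(a-b))
y=f[1]*np.sign(f[1]@(a-b));x=np.array([y[1],-y[0]]);m=(a+b)/2
print('yaw',np.degrees(np.arctan2(x[1],x[0])),'bay',m-.045*x)
# bay edges
fo=lambda q:(q[0]/4+155-.4,q[1]/4+110-.4)
for n,q,z,off in (('bayfar_out',(395,253),.08,.024),('bayfar_in',(395,263),.077,.021)): print(n,ray(p,*fo(q),z)[:2]-off*x)
W=[ray(p,*fo(q),.08)[:2] for q in ((331,253),(458,253))];print(np.linalg.norm(W[0]-W[1]),np.mean(W,0)-.024*x)
# pack bottom
tcp=np.array([.53965,-.16154])
for z in (.125,.129,.133):
  W=[ray(p,*fo(q),z)[:2] for q in ((337,315),(455,315))];print(z,np.linalg.norm(W[0]-W[1]),(np.mean(W,0)-.02*x-tcp)@np.c_[x,y])
E
```

```text
[[172 170 162]
 [197 196 187]
 [195 193 183]
 [194 193 184]
 [194 193 183]
 [195 194 185]
 [194 192 182]
 [196 194 185]]
20.968132 20.500626 20.803097 [(235, 149.5), (255, 149.5), (275, 149.5), (295, 149.5)] [(186.5, 160), (189.5, 180), (190.5, 200), (191.5, 220), (192.5, 240)] [(319.5, 155), (317.5, 175), (316.5, 195), (314.5, 215), (313.5, 235)]
[ 0.5552894  -0.09196265] [ 0.5980358  -0.20350632] 0.11945395
yaw 20.968124 bay [ 0.5346425  -0.16383767]
bayfar_out [ 0.53417413 -0.16399347]
bayfar_in [ 0.53406062 -0.1640195 ]
0.02926002885970058 [ 0.5341322  -0.16388412]
0.125 0.02252911633356202 [-0.00338459 -0.00071663]
0.129 0.022071466670483597 [-0.00218278 -0.00073152]
0.133 0.021613817007405098 [-0.00098098 -0.00074641]
```

>>> servo_tool(
  motion=[
    [[-4,0,5,0,0,0],[0,0,15,0,0,0],[0,0,12,0,0,0],[0,0,4,0,0,0],[0,0,0,0,0,0]],
  ],
)

```text
time: 16.15
ee_pos: [0.5358, -0.1625, 0.1368]
tcp_rot: [-180.0, 0.1, 21.1]
wrist_force: [1.2, -0.2, -0.6]
opening: 0.0211
```

```bash
python3 - <<'E'
from h import *
import pickle
f=lambda x,k:np.clip(cv2.resize(x,None,fx=k,fy=k,interpolation=2).astype(float)*1.4,0,255).astype('uint8')
p=shot('wrist','w11.png');pickle.dump(p,open('w11.pkl','wb'));b=cv2.imread('pics/w11.png')
s=shot('side','sd11.png');pickle.dump(s,open('sd11.pkl','wb'));c=cv2.imread('pics/sd11.png')
cv2.imwrite('pics/w11d.png',np.hstack([f(b[150:230,215:295],5),f(c[175:255,215:295],5)]))
o=bot.get_obs();print(o['ee_pos'],o['tcp_rot'],o['time'],o['wrist_force'],o['opening'])
E
```

```text
[ 0.53634164 -0.1629137   0.13789678] [ 1.79984385e+02 -1.85394753e-02  2.10408909e+01] 16.25 [ 0.89004134  0.63658056 -0.93235009] 0.02083214411867921
```

View pics/w11d.png

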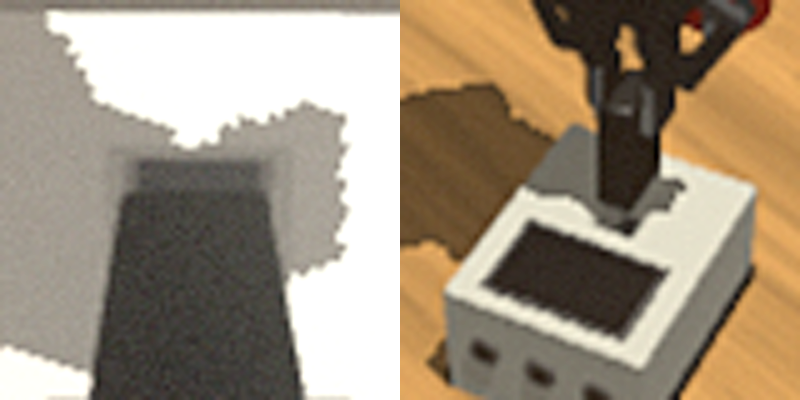

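```bash
python3 - <<'E'
from edge import *
p=pickle.load(open('w11.pkl','rb'))
fo=lambda q:(q[0]/5+215-.4,q[1]/5+150-.4)
t=np.radians(21);x=np.array([np.cos(t),np.sin(t)]);y=np.array([-x[1],x[0]])
o=np.array([.53605,-.1628])
M=np.c_[x,y]
for n,z,q,off in (('bay_out',.08,((108,150),(291,150)),.024),('bay_in',.077,((137,160),(266,160)),.021),('pack',.092,((122,192),(272,192)),.02),('pack',.094,((122,192),(272,192)),.02),('pack',.096,((122,192),(272,192)),.02)):
  W=[ray(p,*fo(k),z)[:2] for k in q]; print(n,z,np.linalg.norm(W[0]-W[1]),((np.mean(W,0)-o)@M*1000-[off*1000,0]).round(2))
E
```

```text
bay_out 0.08 0.0289452070534247 [-2.58 -0.21]
bay_in 0.077 0.02074892193482378 [-2.04 -0.54]
pack 0.092 0.02256239695381538 [-1.93  0.15]
pack 0.094 0.02232979214039951 [-1.33  0.15]
pack 0.096 0.02209718732698358 [-0.73  0.15]
```

>>> servo_tool(
  motion=[
    [[-0.9,0.4,5,0,0,0],[0,0,5,0,0,0],[0,0,0,0,0,0]],
  ],
)

```text
time: 16.55
ee_pos: [0.5352, -0.1638, 0.1267]
tcp_rot: [-180.0, 0.0, 21.0]
wrist_force: [-0.1, 0.2, -1.0]
opening: 0.0211
```

>>> servo_tool(
  motion=[
    [[0,0,2,0,0,0],[0,0,2,0,0,0],[0,0,0,0,0,0]],
  ],
)

```text
time: 16.85
ee_pos: [0.5354, -0.1638, 0.1232]
tcp_rot: [-180.0, 0.0, 21.0]
wrist_force: [0.8, 0.5, -0.8]
opening: 0.021
```

>>> servo_tool(
  motion=[
    [[0,0,2,0,0,0],[0,0,0,0,0,0]],
  ],
)

```text
time: 17.05
ee_pos: [0.5355, -0.1638, 0.1213]
tcp_rot: [-180.0, 0.0, 21.0]
wrist_force: [0.3, 0.2, -1.4]
opening: 0.0209
```

>>> servo_tool(
  motion=[
    [[0,0,2,0,0,0],[0,0,0,0,0,0]],
  ],
)

```text
time: 17.25
ee_pos: [0.5354, -0.1638, 0.1192]
tcp_rot: [-180.0, 0.0, 21.0]
wrist_force: [-0.2, -0.1, -1.1]
opening: 0.0213
```

>>> servo_tool(
  motion=[
    [[0,0,2,0,0,0],[0,0,2,0,0,0],[0,0,0,0,0,0]],
  ],
)

```text
time: 17.55
ee_pos: [0.5354, -0.1638, 0.1151]
tcp_rot: [-180.0, 0.0, 21.0]
wrist_force: [0.1, 0.4, -1.9]
opening: 0.0209
```

>>> servo_tool(
  motion=[
    [[0,0,2,0,0,0],[0,0,2,0,0,0],[0,0,2,0,0,0],[0,0,0,0,0,0]],
  ],
)

```text
time: 17.95
ee_pos: [0.5354, -0.1638, 0.1091]
tcp_rot: [-180.0, 0.0, 21.0]
wrist_force: [-0.0, 0.3, -1.1]
opening: 0.0211
```

>>> servo_tool(
  motion=[
    [[0,0,2,0,0,0],[0,0,2,0,0,0],[0,0,2,0,0,0],[0,0,0,0,0,0]],
  ],
)

```text
time: 18.35
ee_pos: [0.5354, -0.1638, 0.1031]
tcp_rot: [-180.0, 0.0, 21.0]
wrist_force: [-0.7, -0.2, -2.1]
opening: 0.021
```

>>> servo_tool(
  motion=[
    [[0,0,2,0,0,0],[0,0,2,0,0,0],[0,0,2,0,0,0],[0,0,0,0,0,0]],
  ],
)

```text
time: 18.75
ee_pos: [0.5353, -0.1638, 0.0971]
tcp_rot: [-180.0, 0.0, 21.0]
wrist_force: [-0.2, -0.4, -1.3]
opening: 0.0208
```

>>> servo_tool(
  motion=[
    [[0,0,2,0,0,0],[0,0,2,0,0,0],[0,0,0,0,0,0]],
  ],
)

```text
time: 19.05
ee_pos: [0.5354, -0.1638, 0.0931]
tcp_rot: [-180.0, 0.0, 21.0]
wrist_force: [-0.5, -0.2, -1.3]
opening: 0.0206
```

>>> servo_tool(
  motion=[
    [[0,0,1,0,0,0],[0,0,1,0,0,0],[0,0,0,0,0,0]],
  ],
)

```text
time: 19.35
ee_pos: [0.5355, -0.1638, 0.0914]
tcp_rot: [-180.0, 0.0, 21.0]
wrist_force: [-0.4, 0.2, -0.8]
opening: 0.0208
```

>>> servo_tool(
  motion=[
    [[0,0,1,0,0,0],[0,0,1,0,0,0],[0,0,0,0,0,0]],
  ],
)

```text
time: 19.65
ee_pos: [0.5357, -0.1639, 0.09]
tcp_rot: [180.0, -0.0, 21.0]
wrist_force: [-2.3, -0.2, 4.3]
opening: 0.021
```

Spring contact is felt at TCP ≈ 0.091, as expected. I'll release and back off upward.

>>> servo_tool(
  motion=[
    [[0,0,0,0,0,0],[0,0,0,0,0,0],[0,0,0,0,0,0],[0,0,0,0,0,0]],
  ],
  gripper=50,
)

```text
time: 20.05
ee_pos: [0.5355, -0.1638, 0.0893]
tcp_rot: [-180.0, 0.0, 21.0]
wrist_force: [0.2, -0.3, -0.3]
opening: 0.0497
```

>>> servo_tool(
  motion=[
    [[0,0,-15,0,0,0],[0,0,-25,0,0,0],[0,0,-20,0,0,0],[0,0,0,0,0,0],[0,0,0,0,0,0]],
  ],
)

```text
time: 20.55
ee_pos: [0.5359, -0.164, 0.1503]
tcp_rot: [179.9, -0.1, 21.0]
wrist_force: [-0.5, 0.2, 0.2]
opening: 0.0498
```

```bash
python3 - <<'E'
from h import *
import pickle
f=lambda x,k:np.clip(cv2.resize(x,None,fx=k,fy=k,interpolation=2).astype(float)*1.4,0,255).astype('uint8')
p=shot('wrist','w12.png');pickle.dump(p,open('w12.pkl','wb'));b=cv2.imread('pics/w12.png')
s=shot('side','sd12.png');c=cv2.imread('pics/sd12.png')
cv2.imwrite('pics/w12d.png',np.hstack([f(b[150:250,205:305],4),f(c[165:265,205:305],4)]))
o=bot.get_obs();print(o['ee_pos'],o['tcp_rot'],o['time'],o['wrist_force'],o['opening'])
E
```

```text
[ 0.53524852 -0.16377038  0.14892437] [-1.79968369e+02  4.27772418e-02  2.10131714e+01] 20.65 [ 0.67361802 -0.30721562 -1.18632566] 0.05029371296566927
```

View pics/w12d.png

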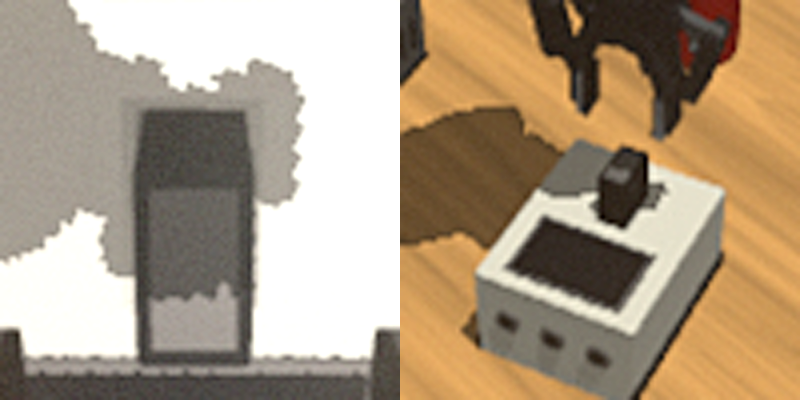

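The pack stands upright in the logger bay (side crop (622,185)). I'll shut the jaws and press.

>>> servo_tool(
  motion=[
    [[0,0,0,0,0,0],[0,0,0,0,0,0],[0,0,8,0,0,0],[0,0,15,0,0,0],[0,0,5,0,0,0]],
  ],
  gripper=0,
)

```text
time: 21.15
ee_pos: [0.5346, -0.1636, 0.1188]
tcp_rot: [-179.9, 0.1, 21.0]
wrist_force: [0.7, 0.3, -1.4]
opening: 0.0001
```

>>> servo_tool(
  motion=[
    [[0,0,2,0,0,0],[0,0,2,0,0,0],[0,0,2,0,0,0],[0,0,0,0,0,0]],
  ],
)

```text
time: 21.55
ee_pos: [0.5356, -0.1639, 0.1155]
tcp_rot: [180.0, -0.0, 21.0]
wrist_force: [0.1, -0.2, -0.5]
opening: 0.0
```

>>> servo_tool(
  motion=[
    [[0,0,2,0,0,0],[0,0,2,0,0,0],[0,0,2,0,0,0],[0,0,0,0,0,0]],
  ],
)

```text
time: 21.95
ee_pos: [0.5356, -0.1639, 0.1096]
tcp_rot: [180.0, -0.0, 21.0]
wrist_force: [0.5, -0.7, 1.0]
opening: -0.0001
```

>>> servo_tool(
  motion=[
    [[0,0,1.5,0,0,0],[0,0,1.5,0,0,0],[0,0,0,0,0,0]],
  ],
)

```text
time: 22.25
ee_pos: [0.5357, -0.1639, 0.107]
tcp_rot: [180.0, -0.0, 21.0]
wrist_force: [-0.4, 0.5, 4.8]
opening: 0.0001
```

>>> servo_tool(
  motion=[
    [[0,0,1.5,0,0,0],[0,0,1.5,0,0,0],[0,0,0,0,0,0]],
  ],
)

```text
time: 22.55
ee_pos: [0.5358, -0.1639, 0.1041]
tcp_rot: [180.0, -0.0, 21.0]
wrist_force: [-0.6, 0.5, 4.4]
opening: 0.0001
```

>>> servo_tool(
  motion=[
    [[0,0,1.5,0,0,0],[0,0,1.5,0,0,0],[0,0,0,0,0,0]],
  ],
)

```text
time: 22.85
ee_pos: [0.5358, -0.164, 0.1012]
tcp_rot: [180.0, -0.1, 21.0]
wrist_force: [-0.7, 1.0, 6.6]
opening: 0.0002
```

>>> servo_tool(
  motion=[
    [[0,0,1,0,0,0],[0,0,1,0,0,0],[0,0,0,0,0,0]],
  ],
)

```text
time: 23.15
ee_pos: [0.5358, -0.164, 0.0993]
tcp_rot: [180.0, -0.1, 21.0]
wrist_force: [-1.2, 0.6, 5.2]
opening: 0.0001
```

>>> servo_tool(
  motion=[
    [[0,0,1.5,0,0,0],[0,0,1.5,0,0,0],[0,0,0,0,0,0]],
  ],
)

```text
time: 23.45
ee_pos: [0.5359, -0.164, 0.0963]
tcp_rot: [180.0, -0.1, 21.0]
wrist_force: [-1.0, 1.3, 6.0]
opening: -0.0001
```

>>> servo_tool(
  motion=[
    [[0,0,1.5,0,0,0],[0,0,1.5,0,0,0],[0,0,0,0,0,0]],
  ],
)

```text
time: 23.75
ee_pos: [0.5359, -0.1639, 0.0933]
tcp_rot: [180.0, -0.1, 21.0]
wrist_force: [-0.2, 0.3, 7.3]
opening: 0.0002
```

>>> servo_tool(
  motion=[
    [[0,0,1,0,0,0],[0,0,1,0,0,0],[0,0,0,0,0,0]],
  ],
)

```text
time: 24.05
ee_pos: [0.5359, -0.164, 0.0914]
tcp_rot: [180.0, -0.1, 21.0]
wrist_force: [-1.9, 1.5, 6.9]
opening: -0.0002
```

>>> servo_tool(
  motion=[
    [[0,0,1,0,0,0],[0,0,1,0,0,0],[0,0,0,0,0,0]],
  ],
)

```text
time: 24.35
ee_pos: [0.5359, -0.164, 0.0894]
tcp_rot: [179.9, -0.1, 21.0]
wrist_force: [-0.9, -1.2, 7.5]
opening: -0.0003
```

>>> servo_tool(
  motion=[
    [[0,0,1,0,0,0],[0,0,0,0,0,0]],
  ],
)

```text
time: 24.55
ee_pos: [0.5359, -0.164, 0.0884]
tcp_rot: [179.9, -0.1, 21.0]
wrist_force: [-1.0, 0.1, 7.8]
opening: -0.0003
```

>>> servo_tool(
  motion=[
    [[0,0,1,0,0,0],[0,0,0,0,0,0]],
  ],
)

```text
time: 24.75
ee_pos: [0.5359, -0.164, 0.0875]
tcp_rot: [179.9, -0.1, 21.0]
wrist_force: [-2.1, -0.1, 8.2]
opening: -0.0002
```

>>> servo_tool(
  motion=[
    [[0,0,1,0,0,0],[0,0,0,0,0,0]],
  ],
)

```text
time: 24.95
ee_pos: [0.5361, -0.1641, 0.0873]
tcp_rot: [179.9, -0.1, 21.0]
wrist_force: [-3.0, 0.2, 12.7]
opening: 0.0
```

>>> servo_tool(
  motion=[
    [[0,0,1,0,0,0],[0,0,0,0,0,0]],
  ],
)

```text
time: 25.15
ee_pos: [0.5363, -0.1642, 0.0873]
tcp_rot: [179.9, -0.2, 21.0]
wrist_force: [-4.7, 1.1, 19.4]
opening: 0.0001
```

Hard stop at TCP 0.0873, with force rising steeply to 19 N. Hold, then let go fully.

>>> servo_tool(
  motion=[
    [[0,0,0.3,0,0,0],[0,0,0,0,0,0],[0,0,0,0,0,0],[0,0,0,0,0,0]],
  ],
)

```text
time: 25.55
ee_pos: [0.5364, -0.1642, 0.0873]
tcp_rot: [179.9, -0.2, 21.0]
wrist_force: [-4.2, 1.4, 20.1]
opening: -0.0003
```

>>> servo_tool(
  motion=[
    [[0,0,-5,0,0,0],[0,0,-8,0,0,0],[0,0,-15,0,0,0],[0,0,-25,0,0,0],[0,0,-35,0,0,0]],
  ],
)

```text
time: 26.05
ee_pos: [0.5347, -0.1636, 0.1722]
tcp_rot: [-179.9, 0.1, 21.0]
wrist_force: [1.5, 0.3, 1.2]
opening: -0.0003
```

>>> servo_tool(
  motion=[
    [[0,0,-30,0,0,0],[0,0,0,0,0,0],[0,0,0,0,0,0],[0,0,0,0,0,0]],
  ],
)

```text
time: 26.45
ee_pos: [0.5352, -0.1637, 0.2013]
tcp_rot: [-179.9, 0.1, 21.0]
wrist_force: [0.1, -0.3, -0.6]
opening: -0.0001
```

```bash
python3 - <<'E'
from h import *
import pickle
f=lambda x,k:np.clip(cv2.resize(x,None,fx=k,fy=k,interpolation=2).astype(float)*1.4,0,255).astype('uint8')
p=shot('wrist','w13.png');b=cv2.imread('pics/w13.png')
s=shot('side','sd13.png');c=cv2.imread('pics/sd13.png')
cv2.imwrite('pics/w13d.png',np.hstack([f(b[150:250,205:305],4),f(c[165:265,205:305],4)]))
q=shot('scene','sc13.png')
o=bot.get_obs();print(o['ee_pos'],o['tcp_rot'],o['time'],o['wrist_force'],o['opening'])
E
```

```text
[ 0.53511419 -0.16371016  0.20113688] [-1.79937464e+02  8.32628071e-02  2.10189108e+01] 26.6 [ 0.95906194 -0.2767435  -0.10168355] 0.00017481554330105135
```

View pics/w13d.png

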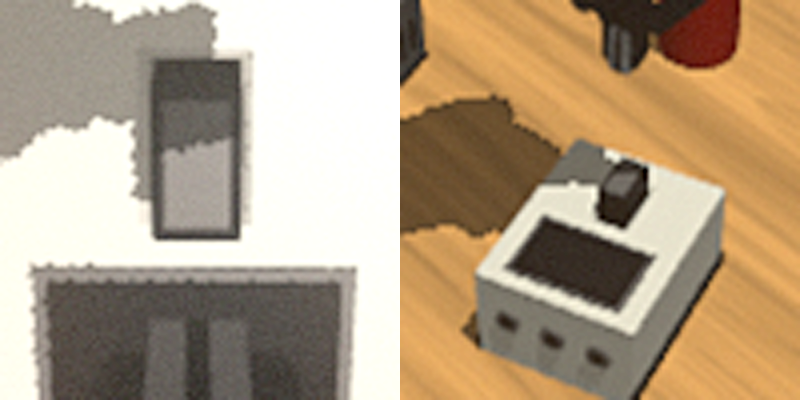

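View pics/sc13.png

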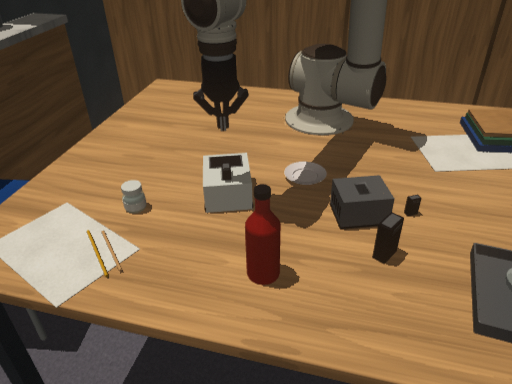

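The pack top now sits about 12–13 mm lower than in the "up" state (side crop row 163 against 150), so the catch holds. The bottle, plate and jar are where they were.

```bash
python3 -c "
from h import *
print(bot.get_obs()['wrist_force']);print(bot.job_done())"
```

```text
[ 0.95906194 -0.2767435  -0.10168355]
the job is handed in; nothing more can be done
None
```

The pack is out of the charger and caught in the logger's bay. I handed the job in at about 26.6 s of the 64 s allowed, with the arm clear of everything.

- **Release:** I pressed the pack to the charger's hard stop once, with about 20 N, and held it there. It popped up about 12 mm and stood by itself.
- **Transfer:** I lifted it out, carried it to the logger and set it into the bay until I felt the spring. I then let go and it stood upright.
- **Catch:** I pressed it to the logger's hard stop with about 20 N, held for 0.4 s and let go fully. The side picture shows its top about 13 mm lower than before the press, as expected when caught (12.5 mm).
- **Other objects:** the bottle, plate and jar look undisturbed in the last scene picture.

**Disagreement:** the shut fingertips stood about 6 mm behind the reported TCP, not 19 mm ahead as described. I used touch and the pictures for the heights instead. The camera estimates of the charger and of the logger bay differed between views by up to about 9 mm. I used the close wrist views for both.

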